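# Slide the board carrier into its test fixture and latch it

### The job

Load the circuit-board carrier into the test fixture: with a fingertip, push it by its upright push plate along the rails until you feel it drop into the locating notches, then push the swing latch round until it lies right across the carrier's edge. Touch and push only: do not lift or tip the carrier, leave the other things on the bench where they are, and finish clear of everything.

Things in the scene. Friction and masses are not known exactly. Their poses are not given: they have to be found in the camera images.
- fixture: Fixed aluminium test fixture, base 340 x 190 x 10 mm; origin: centre of its underside, on the bench. +x: the way the carrier slides home; +y: latch side. Two steel rails along x, |y| 38 to 62, top z 28, with guide walls outside, |y| 62 to 70, top z 38. Between the rails it is open down to z 10, wide enough for a fingertip. Black connector block across the far end, x 150 to 168, top z 38.
- home (a point): Point of the fixture where the carrier's origin lies when it has dropped home: fixture x = 75, y = 0, z = 22 mm. Four notches in the rails, 6 mm deep, take the carrier's four feet all at once here, with 2 mm play either way along x; it cannot drop anywhere else.
- carrier: Loose steel plate with a green circuit board on it, 130 (x) x 120 mm (y), about 0.85 kg, on four feet on the rails, axes parallel to the fixture's, 110 to 160 mm short of home. Origin: its centre at the level of the feet's undersides, 28 mm above the bench riding, 22 mm dropped home. Side rims reach 16 mm above it. Sliding friction about 3 to 9 N; once in the notches it stops dead.
- push_face (a point): Centre of the rear face (facing the fixture's -x) of the carrier's upright push plate, 65 mm behind the carrier's origin and 10 mm above it. The face is 60 mm wide, from 3 to 27 mm above the origin. Push it towards +x, best at this point or lower: a hard push high up can tip the carrier over its front feet.
- latch (a joint): Angle of the swing latch on its upright pivot, rad. At 0 the arm points along fixture -x, clear of the carrier; grows anticlockwise seen from above; at 1.57, its stop, it points along -y, across the carrier. Starts near 0. About 1 N at the pin moves it; stays where left. Arm 55 mm long, 14 wide, 40 to 48 mm above the bench: passes 2 mm over the rim of a carrier that is home, hits one that is not.
- latch_pin (a point): Top centre of the latch's upright black pin: 12 mm diameter, from 48 to 78 mm above the bench, 45 mm from the pivot. Push the latch by the side of this pin.
- latch_pivot (a point): Point on the latch's pivot axis at the arm's underside, 40 mm above the bench, at fixture x = 100, y = 83 mm. A round boss 20 mm across reaches up to 51 mm.
- tape: Bystander, not to be moved: roll of green tape lying flat, 90 across, 30 high (mm). Origin: on its underside near its middle.
- reel: Bystander, not to be moved: white solder-wire reel lying flat, 60 across, 22 high (mm). Origin: on its underside near its middle.
- tin: Bystander, not to be moved: low round yellow tin, 52 across, 22 high (mm). Origin: on its underside near its middle.
- pliers: Bystander, not to be moved: pliers with green handles lying flat, about 160 long, 12 high (mm). Origin: under the joint of its jaws.
- screwdriver: Bystander, not to be moved: screwdriver lying flat, 170 long (mm). Origin: on its underside near its middle.
- spare_board: Bystander, not to be moved: spare bare circuit board lying flat, 90 x 60, 10 high (mm). Origin: on its underside near its middle.
- dispenser: Bystander, not to be moved: white dispenser bottle with steel cap, 64 across, 130 high (mm). Origin: on its underside near its middle.
Not all that is in view belongs to the job. Of the things that look like the carrier, the middle-sized one is meant.

How it is judged:
By the outcome, as a careful person would: the job done as asked, in the order asked, and still so for the second after the job is handed in, with the robot touching nothing.
It also fails if it takes over 48 s, if anything falls off the work surface, if the arm or the gripper's body presses on something with over 40 N, if the wrist force passes 120 N, or if a joint passes its speed limit or range.

### The arm

A 6-joint arm with a two-finger parallel gripper is mounted at the origin on the work surface. World frame = base frame: x ahead of the robot, y to its left, z up, the work surface at z = 0. Lengths are in m, angles in degrees, forces in N, time in s.
With the tool pointing down it reaches from about 0.3 to 0.75 m from the base axis. Payload 8.5 kg.
Tool frame: the origin (TCP) lies between the finger pads; the fingertips stand 17 mm ahead of it and the grasp point (between the pads) lies 2 mm behind it (env.tip_reach is the distance from the TCP to the fingertips, in m); z points along the fingers, y is the line along which they close (so a half turn about z gives the same grasp; the last joint's range is limited). The gripper opens to 85 mm and grips with 20 to 120 N. Pads are 22 mm wide; open, the fingers measure 114 mm over their backs; the gripper's body (76 mm by 85 mm) begins 54 mm behind the grasp point. The pads swing forward as they close: fully open they stand 13 mm farther back than shut.
Start: joints at [-78.913, 21.807, 74.336, -0, 83.858, -12.336], TCP at [0.219, -0.505, 0.248] pointing down, gripper open.
Joint ranges: [-178.18, 178.18], [-50.72, 133.34], [12.68, 142.11], [-81.47, 261.47], [9.98, 163.14], [-165.26, 165.26]. Speed limits (degrees/s): [136.94, 136.94, 180, 180, 180, 180].

### API

Orientations are given as a 3x3 rotation matrix whose columns are the frame's x, y, z axes.
In Python, from rig import env, viewer gives the robot as it stands.
- The arm moves only by the tool move_arm, never from a script. Its argument "motion" is a list of rows, each a list of 2 entries, a list of its own where there are three numbers: the shift along the tool's x, y, z normalised to -1 to 1, where 1 is 50 mm, then the turn, a rotation vector about the tool's x, y, z normalised to -1 to 1, where 1 is 8 degrees. A call has 1 to 20 rows; each row shifts and turns the commanded pose from where the row before left it, along the tool's axes as they then stand; what a row does not reach is not made up. A row lasts 1/10 s, in which the tool goes at most 50 mm and 8.59 degrees, less where a joint would pass 70% of its speed; a pose out of reach is approached as far as the arm can. A call with a number of a shift or a turn outside -1 to 1 is refused whole. A call with a gripper value outside its range is refused whole. "claw" is the closure, from 0 (fully open) to 1 (shut), set as the call begins (left out, the last holds). The fingers move at their own pace and stop on an object; "force" is the grip in N (left out, the last holds). Time passes only in rows, so rows that do not move let the fingers close. It gives the time, the measured TCP pose, the force, the opening and the grip force at its end, in the units of the state.
- env.observe(): the state, without advancing time (a new reading comes with each control period).
- viewer.get_image(name): name is "scene" or "top" or "wrist"; returns a dict with "frame" (384x512x3 uint8, red, green, blue), "depth" (384x512 float32, m along the optical axis (not along the pixel's ray), 0 where there is no reading), "fx", "fy", "cx", "cy" (pixels), "eye" and "attitude" of the camera in the world; the wrist camera has in their place "T_tool_cam" (4x4, takes a point from camera to tool coordinates, whose origin is the TCP and whose axes are the flange's). Camera axes: x right, y up, looking along -z (the intrinsics and any distortion apply to the point x, -y, -z); pixel columns grow to the right and rows downward; lengths in m; the calibration is good to about 2 mm. The wrist camera is an equidistant fisheye: a pixel r from the principal point sees the ray r / f radians off the axis. A picture is of the moment at which its call begins: read the wrist's pose just before it.
- env.close_job(): hands the job in; it is judged then, once.
The state is a dict: "time_s": time; "q": joint angles; "qvel": joint speeds; "joint_efforts": joint torques, N m; "position": TCP position; "tool_rot": TCP orientation; "ft_force": force on the tool from outside, world axes, zero at the start; "wrist_torque": the same for the moment, N m; "grip_width": finger opening in m; "gripper_force": force on a finger pad.
Only numpy, scipy, OpenCV 4.12 (cv2) and the standard library are available. Lean on these libraries where they do the work, as an engineer would, in place of code of your own. Each camera call takes 0.05 s, during which the arm holds its last target. There are 200 camera calls.

## Working session

There is one attempt and no reset: what is moved stays moved. The work goes in short steps, Python scripts to look and compute and a tool call to move; the robot and the scene stay as the last step left them, time stands still between calls to the robot, and variables do not carry over. Pictures are saved under pics/ and viewed, at most 10 in all, crops included, and the job is handed in when it is done.

Besides the shell and the picture viewer there is one more tool, called after ">>>" as name(argument=value, ...), one argument or row to a line, values as JSON. move_arm: Moves the arm, as the interface text tells. Scaled input: -1 to 1 covers 50 mm each way for a shift and 8 degrees each way for a turn. Its arguments: {"type":"object","properties":{"motion":{"type":"array","items":{"type":"array"}},"claw":{"type":"number"},"force":{"type":"number"}},"required":["motion"]}

```bash
mkdir -p pics; ls; cat > h.py <<'E'
import numpy as np, cv2, pickle
from rig import env, viewer
def grab(n,f=None):
    d=viewer.get_image(n)
    if f: cv2.imwrite('pics/'+f,d['frame'][:,:,::-1]); pickle.dump(d,open('pics/'+f+'.pkl','wb'))
    return d
def cloud(d):
    Z=d['depth']; v,u=np.mgrid[:Z.shape[0],:Z.shape[1]]
    P=np.stack([(u-d['cx'])/d['fx']*Z,-(v-d['cy'])/d['fy']*Z,-Z],-1)
    return P@np.array(d['attitude']).T+np.array(d['eye'])
E
python3 - <<'E'
from h import *
d=grab('top','top1.png'); s=grab('scene','scene1.png')
for k in d:
    if k not in('frame','depth'): print(k,d[k],s[k])
print(env.observe())
a=cv2.resize(d['frame'],(800,600))[:,:,::-1]; cv2.imwrite('pics/top1b.png',a)
E
```

```text
pics
fx 415.390007513432 450.974279390793
fy 415.390007513432 450.974279390793
cx 262.0861915258448 254.19853624161402
cy 187.15695078534912 190.80786535566438
eye [0.24964401 0.01410217 1.39174528] [1.15565319 0.61036455 0.8618657 ]
attitude [[ 2.41900490e-02  9.78314052e-01 -2.05709641e-01]
 [-9.99707322e-01  2.37415030e-02 -4.64889790e-03]
 [ 3.35773922e-04  2.05761892e-01  9.78602029e-01]] [[-0.68495359 -0.47772062  0.55011052]
 [ 0.72857436 -0.45349768  0.51334127]
 [ 0.00424014  0.75241137  0.65867986]]
{'time_s': 0.1, 'q': array([-7.89127453e+01,  2.18367725e+01,  7.43779730e+01,  4.37581543e-04,
        8.38586750e+01, -1.23353446e+01]), 'qvel': array([-0.01100804, -0.07055111, -0.21481125, -0.06293907, -0.03466198,
        0.07214358]), 'joint_efforts': array([ 3.96964402e-03, -4.49220729e+01, -2.31655294e+01, -1.77074007e-04,
        3.64104548e-03, -4.31552309e-06]), 'position': array([ 0.21858763, -0.50444157,  0.24779121]), 'tool_rot': array([[ 9.17598267e-01,  3.97508948e-01, -2.38971590e-04],
       [ 3.97508920e-01, -9.17597446e-01,  1.25897077e-03],
       [ 2.81172424e-04, -1.25022273e-03, -9.99999179e-01]]), 'ft_force': array([-0.59194476,  0.400749  , -0.04518615]), 'wrist_torque': array([-5.86685548e-05, -1.11306304e-02, -2.19117313e-02]), 'gripper_force': 0.0, 'grip_width': 0.08585454049562334}
```

View pics/top1b.png

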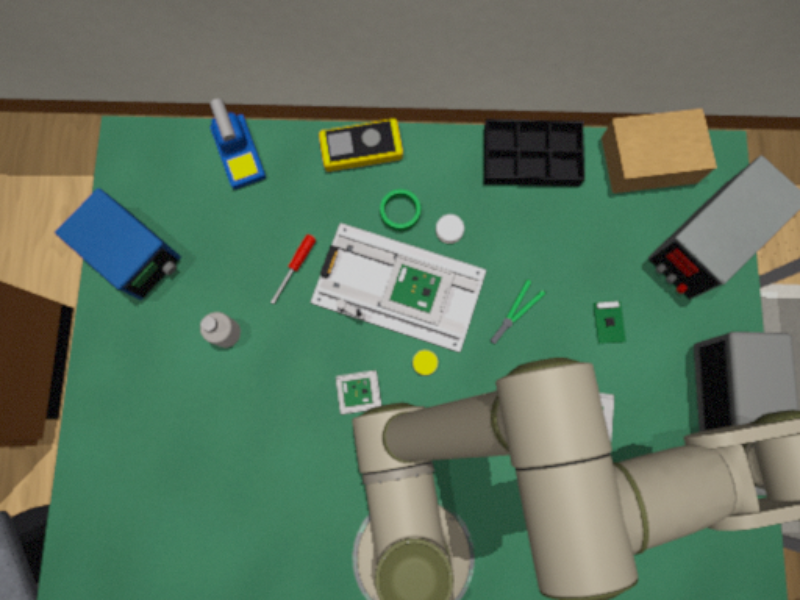

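View pics/scene1.png

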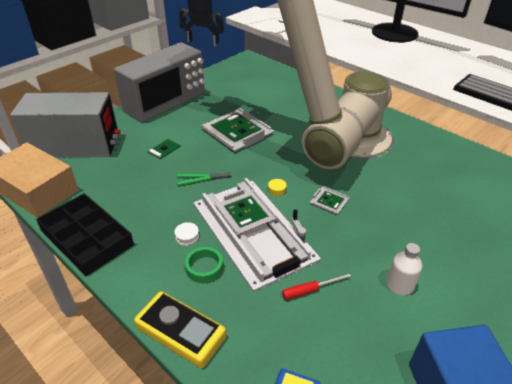

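The top view shows the fixture centred near (399,287) in the 800-px view. Its connector end is at the left (330,262), the latch on the robot side at (352,312), and the carrier at (415,287). I'll fit it from depth.

```bash
python3 - <<'E'
from h import *
from scipy import ndimage as nd
L=lambda f:pickle.load(open('pics/'+f+'.pkl','rb'))
for f,uv in(('top1.png',(255,184)),('scene1.png',(255,230))):
    d=L(f);P=cloud(d);F=d['frame'].astype(int)
    print(f,'depth ok',(d['depth']>0).mean(),P[uv[1],uv[0]])
    m=(P[...,2]>0.005)&(P[...,2]<0.1)&(d['depth']>0)
    lab,n=nd.label(m)
    l=lab[uv[1]-5:uv[1]+5,uv[0]-5:uv[0]+5]; l=np.bincount(l[l>0]).argmax()
    Q=P[lab==l]; print(len(Q),Q.min(0),Q.max(0))
    r=cv2.minAreaRect((Q[:,:2]*1000).astype(np.float32)); print(r)
    np.save('pics/'+f[:3]+'.npy',Q)
    bench=P[(abs(P[...,2])<.02)&(F[...,1]>F[...,0]+30)]; print('bench z',np.median(bench[:,2]))
E
```

```text
top1.png depth ok 0.9958597819010416 [0.54320026 0.04429991 0.04348936]
5260 [ 0.4166998  -0.14265076  0.0050078 ] [0.69414781 0.23096578 0.08140417]
((552.529296875, 45.675537109375), (343.2198791503906, 194.87986755371094), 72.71920013427734)
bench z -0.0005591865011660424
scene1.png depth ok 0.9962107340494791 [0.56093908 0.05901795 0.01722121]
7339 [ 0.41151959 -0.15597564  0.00505301] [0.69486754 0.23551298 0.0820186 ]
((539.8104248046875, 39.263153076171875), (365.13568115234375, 218.00331115722656), 72.77991485595703)
bench z 0.0016092667458401655
```

```bash
python3 - <<'E'
from h import *
L=lambda f:pickle.load(open('pics/'+f+'.pkl','rb'))
o=np.array([.5525,.0457]);a=np.radians(72.72)
R=np.array([[np.cos(a),-np.sin(a)],[np.sin(a),np.cos(a)]])
out=[]
for f in('top1.png','scene1.png'):
    d=L(f);P=cloud(d).reshape(-1,3);C=d['frame'].reshape(-1,3)
    q=(P[:,:2]-o)@R*1000; h=P[:,2]*1000
    img=np.zeros((130*2,200*2,3),np.uint8)
    # rectified colour at z=28 plane via projecting
    X,Y=np.meshgrid(np.arange(-200,200,1.),np.arange(130,-130,-1.))
    W=np.stack([X,Y],-1).reshape(-1,2)@R.T/1000+o
    W=np.c_[W,np.full(len(W),.028)]
    c=(W-np.array(d['eye']))@np.array(d['attitude'])
    u=d['cx']+d['fx']*c[:,0]/-c[:,2]; v=d['cy']-d['fy']*c[:,1]/-c[:,2]
    im=cv2.remap(d['frame'],u.reshape(X.shape).astype(np.float32),v.reshape(X.shape).astype(np.float32),cv2.INTER_LINEAR)[:,:,::-1]
    out.append(im)
    for nm,lo,hi,xr,yr in(('pin',60,90,(0,150),(60,130)),('conn',33,45,(120,200),(-50,50)),('pushpl',47,70,(-170,60),(-60,60)),('carr',38,70,(-170,60),(-60.,60))):
        m=(h>lo)&(h<hi)&(q[:,0]>xr[0])&(q[:,0]<xr[1])&(q[:,1]>yr[0])&(q[:,1]<yr[1])
        if m.any(): print(f,nm,m.sum(),q[m].min(0).round(1),q[m].max(0).round(1),q[m].mean(0).round(1),h[m].max().round(1))
    for xs in (20,60,120): # cross-section
        m=(abs(q[:,0]-xs)<2)&(abs(q[:,1])<105); i=np.argsort(q[m][:,1]); 
        print(xs,[(int(y),int(z)) for y,z in zip(q[m][i,1],h[m][i])][::2][:45])
cv2.imwrite('pics/rect.png',cv2.resize(np.vstack(out),None,fx=1.5,fy=1.15*1.0))
E
```

```text
top1.png pin 14 [49.1 83.5] [59.7 95. ] [53.7 90.2] 81.4
top1.png conn 100 [144.1 -36.2] [167.1  41.8] [157.7  -0.9] 44.9
top1.png pushpl 64 [-108.1  -57.6] [14.5 57.6] [-77.5   2.9] 57.5
top1.png carr 1054 [-153.5  -60. ] [21.4 60. ] [-43.3   0.2] 57.5
20 [(-102, 1), (-95, 10), (-87, 12), (-83, 10), (-68, 38), (-60, 39), (-55, 42), (-51, 34), (-42, 37), (-35, 38), (-31, 37), (-25, 38), (-20, 41), (-13, 35), (-5, 41), (1, 40), (8, 40), (14, 36), (19, 38), (26, 37), (33, 41), (38, 42), (43, 38), (50, 34), (64, 37), (67, 14), (70, 11), (74, 6), (79, 2), (84, 5), (90, 13), (92, 9), (97, 0), (102, -1)]
60 [(-104, -3), (-92, 14), (-87, 14), (-85, 10), (-69, 39), (-63, 32), (-53, 28), (-46, 25), (-39, 28), (-38, 5), (-29, 8), (-22, 6), (-15, 6), (-9, 14), (-4, 8), (3, 10), (11, 7), (17, 7), (22, 7), (29, 8), (40, 27), (45, 29), (48, 26), (54, 26), (61, 41), (64, 36), (68, 17), (72, 6), (91, 45), (93, 0), (96, 0)]
120 [(-102, 1), (-95, 11), (-90, 11), (-88, 8), (-81, 7), (-66, 39), (-62, 29), (-60, 26), (-53, 27), (-51, 18), (-40, 6), (-35, 10), (-27, 10), (-21, 8), (-16, 8), (-7, 13), (-1,
[... 1159 characters left out ...]
11, 13), (14, 11), (18, 11), (24, 8), (29, 10), (35, 18), (37, 15), (39, 29), (44, 28), (47, 29), (52, 31), (58, 29), (60, 32), (61, 28), (81, 44), (82, 45), (83, 70), (83, 57), (84, 52), (84, 71), (85, 57), (86, 53), (86, 79)]
120 [(-103, 0), (-97, 11), (-95, 10), (-92, 12), (-90, 13), (-87, 10), (-85, 11), (-82, 8), (-80, 11), (-77, 9), (-73, 9), (-72, 29), (-72, 35), (-71, 17), (-71, 38), (-69, 39), (-66, 39), (-55, 30), (-51, 28), (-50, 29), (-47, 22), (-44, 27), (-44, 29), (-42, 29), (-33, 10), (-27, 12), (-23, 13), (-19, 10), (-16, 11), (-9, 9), (-7, 8), (-4, 10), (-1, 9), (0, 12), (4, 12), (6, 12), (9, 11), (11, 10), (14, 12), (18, 11), (22, 12), (30, 8), (33, 10), (35, 27), (36, 23)]
```

View pics/rect.png

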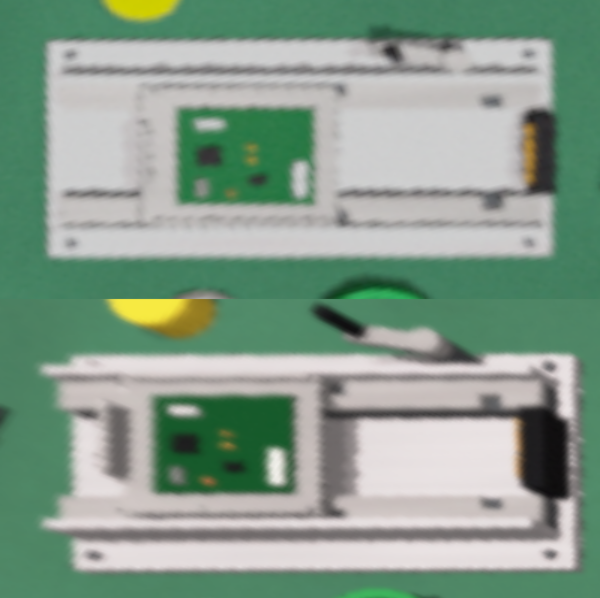

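>>> move_arm(
  motion=[
    [[0, 0, 0], [0, 0, -0.88]],
    [[0, 0, 0], [0, 0, -0.88]],
    [[0, 0, 0], [0, 0, -0.88]],
    [[0, 0, 0], [0, 0, -0.88]],
    [[0, 0, 0], [0, 0, -0.88]],
    [[0, 0, 0], [0, 0, -0.88]],
    [[0, 0, 0], [0, 0, -0.88]],
    [[0.73, 0.24, 0], [0, 0, 0]],
    [[0.73, 0.24, 0], [0, 0, 0]],
    [[0.73, 0.24, 0], [0, 0, 0]],
    [[0.73, 0.24, 0], [0, 0, 0]],
    [[0.73, 0.24, 0], [0, 0, 0]],
    [[0.73, 0.24, 0], [0, 0, 0]],
    [[0.73, 0.24, 0], [0, 0, 0]],
    [[0.73, 0.24, 0], [0, 0, 0]],
    [[0.73, 0.24, 0], [0, 0, 0]],
    [[0.73, 0.24, 0], [0, 0, 0]],
    [[0.73, 0.24, 0], [0, 0, 0]],
    [[0.73, 0.24, 0], [0, 0, 0]],
    [[0.73, 0.24, 0], [0, 0, 0]],
  ],
  claw=1,
)

```text
time_s: 2.1
position: [0.5093, -0.0965, 0.2481]
tool_rot: [[0.297, 0.955, -0.001], [0.955, -0.297, 0.0], [0.0, -0.001, -1.0]]
ft_force: [0.1, -0.1, -0.1]
grip_width: -0.0003
gripper_force: 0.0
```

```bash
cat >> h.py <<'E'
O=np.array([.5525,.0457]);A=np.radians(72.72)
RF=np.array([[np.cos(A),-np.sin(A)],[np.sin(A),np.cos(A)]])
def wrist(f=None):
    s=env.observe(); d=grab('wrist',f); Z=d['depth']; v,u=np.mgrid[:Z.shape[0],:Z.shape[1]]
    du,dv=u-d['cx'],v-d['cy']; r=np.hypot(du,dv)+1e-9; t=r/d['fx']
    k=np.tan(t)*Z/r
    P=np.stack([du*k,-dv*k,-Z],-1); T=np.array(d['T_tool_cam'])
    P=P@T[:3,:3].T+T[:3,3]; P=P@np.array(s['tool_rot']).T+s['position']
    ok=(Z>0)&(t<1.3); q=(P[...,:2]-O)@RF*1000
    return d,np.dstack([q,P[...,2]*1000]),ok,s
E
python3 - <<'E'
from h import *
d,Q,ok,s=wrist('w1.png'); print(env.tip_reach,d['fx'],np.array(d['T_tool_cam']).round(3).tolist(),ok.mean())
cv2.imwrite('pics/w1b.png',d['frame'][:,:,::-1])
h=Q[...,2]
def rng(n,m): 
    m=m&ok; q=Q[m]; print(n,m.sum(), len(q) and np.percentile(q,[1,50,99],0).round(1).tolist())
x,y=Q[...,0],Q[...,1]
rng('plate',(h>48)&(h<62)&(abs(y)<45)&(x>-125)&(x<-60))
rng('wallL',(h>33)&(h<45)&(y>55)&(y<76)&(x<-112)&(x>-165))
rng('wallR',(h>33)&(h<45)&(y<-55)&(y>-76)&(x<-112)&(x>-165))
rng('gap',(h<20)&(abs(y)<45)&(x<-112)&(x>-165))
rng('base',(h>6)&(h<16)&(abs(y)<110)&(x<-100)&(x>-190))
E
```

```text
0.017 297.3186396354542 [[-0.001, 0.963, 0.27, 0.068], [1.0, 0.001, 0.0, -0.001], [-0.0, 0.27, -0.963, -0.125], [0.0, 0.0, 0.0, 1.0]] 0.9892323811848959
plate 355 [[-107.5, -32.9, 48.3], [-104.2, -5.0, 53.9], [-101.1, 26.0, 56.1]]
wallL 313 [[-159.7, 56.9, 33.8], [-135.8, 61.1, 37.1], [-112.6, 65.8, 38.7]]
wallR 303 [[-159.4, -74.6, 34.1], [-135.9, -69.9, 37.2], [-112.6, -66.0, 38.8]]
gap 2688 [[-164.1, -42.7, 7.4], [-137.4, -4.4, 9.2], [-112.3, 33.9, 16.0]]
base 4706 [[-169.1, -97.9, 7.3], [-139.7, -4.4, 9.2], [-102.2, 89.3, 12.9]]
```

View pics/w1b.png

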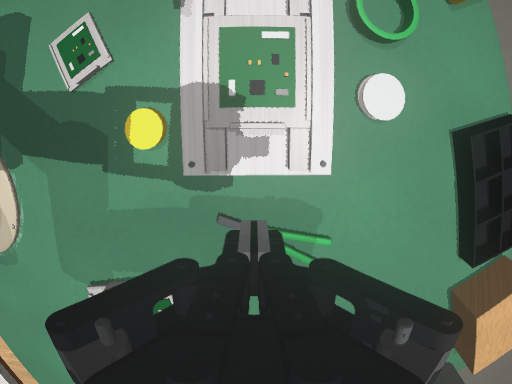

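The wrist view shows the fixture's rear at (183-331, 175) and the push plate near row 125. The fixture's centre is about 4 mm further to -y than my fit. I'll descend between the rails behind the plate, tip leading by 8°.

>>> move_arm(
  motion=[
    [[0, 0.06, 0.8], [0, 0, 0]],
    [[0, 0, 0.8], [0, 0, 0]],
    [[0, 0, 0.8], [0, 0, 0]],
    [[0, 0, 0.8], [0, 0, 0]],
    [[0, 0, 0.4], [0, 0, 0]],
    [[0, 0, 0.36], [0, 0, 0]],
    [[0, 0, 0], [0, 1, 0]],
    [[0, 0, 0], [0, 0, 0]],
  ],
)

```text
time_s: 2.95
position: [0.5112, -0.1001, 0.0496]
tool_rot: [[0.297, 0.954, 0.041], [0.944, -0.3, 0.135], [0.141, -0.001, -0.99]]
ft_force: [-0.9, -0.3, 0.7]
grip_width: 0.0001
gripper_force: 0.0
```

```bash
python3 - <<'E'
from h import *
d,Q,ok,s=wrist('w2.png'); print(s['position'],s['tool_rot'][:,2],s['ft_force'])
print(np.r_[(s['position'][:2]-O)@RF*1000])
h=Q[...,2];x,y=Q[...,0],Q[...,1]
def rng(n,m): 
    m=m&ok; q=Q[m]; print(n,m.sum(), len(q) and np.percentile(q,[1,50,99],0).round(1).tolist())
rng('plate',(h>47)&(h<62)&(abs(y)<45)&(x>-125)&(x<-60))
rng('wallL',(h>33)&(h<45)&(y>55)&(y<76)&(x<-80)&(x>-165))
rng('wallR',(h>33)&(h<45)&(y<-55)&(y>-78)&(x<-80)&(x>-165))
cv2.imwrite('pics/w2b.png',d['frame'][:,:,::-1])
E
```

```text
[ 0.5111728  -0.10013064  0.04955231] [ 0.04123873  0.13528415 -0.98994826] [-0.91602788 -0.26204515  0.72202728]
[-151.52440329   -3.85588863]
plate 1818 [[-107.6, -33.0, 52.4], [-104.4, -4.0, 54.0], [-101.6, 25.1, 55.4]]
wallL 2356 [[-159.4, 55.2, 33.3], [-120.0, 61.0, 37.1], [-80.9, 65.8, 42.7]]
wallR 3237 [[-158.4, -74.2, 33.5], [-106.0, -67.7, 37.4], [-80.5, -55.4, 43.9]]
```

View pics/w2b.png

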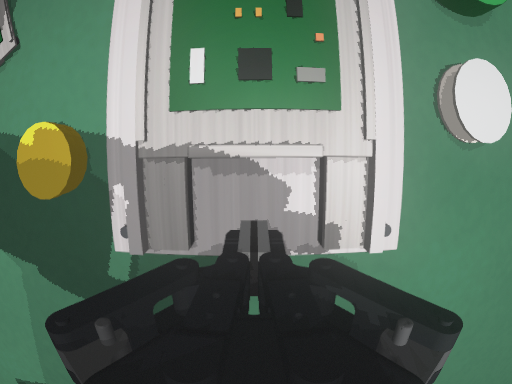

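Tip is centred behind the plate: the plate top edge is at row 150, cols 140–370, tip at (255,230). Start pushing.

>>> move_arm(
  motion=[
    [[0.099, 0, 0.0141], [0, 0, 0]],
    [[0.099, 0, 0.0141], [0, 0, 0]],
    [[0.099, 0, 0.0141], [0, 0, 0]],
    [[0.099, 0, 0.0141], [0, 0, 0]],
    [[0.099, 0, 0.0141], [0, 0, 0]],
    [[0.04, 0, 0.0057], [0, 0, 0]],
    [[0.04, 0, 0.0057], [0, 0, 0]],
    [[0.04, 0, 0.0057], [0, 0, 0]],
    [[0.04, 0, 0.0057], [0, 0, 0]],
    [[0.04, 0, 0.0057], [0, 0, 0]],
    [[0.04, 0, 0.0057], [0, 0, 0]],
    [[0.04, 0, 0.0057], [0, 0, 0]],
  ],
)

```text
time_s: 4.2
position: [0.5232, -0.0617, 0.0503]
tool_rot: [[0.295, 0.955, 0.042], [0.945, -0.298, 0.132], [0.139, 0.0, -0.99]]
ft_force: [-1.4, -5.1, -0.6]
grip_width: 0.0
gripper_force: 2.5
```

>>> move_arm(
  motion=[
    [[0.1, 0, 0.014], [0, 0, 0]],
    [[0.16, 0, 0.0226], [0, 0, 0]],
    [[0.16, 0, 0.0226], [0, 0, 0]],
    [[0.16, 0, 0.0226], [0, 0, 0]],
    [[0.16, 0, 0.0226], [0, 0, 0]],
    [[0.16, 0, 0.0226], [0, 0, 0]],
    [[0.16, 0, 0.0226], [0, 0, 0]],
    [[0.16, 0, 0.0226], [0, 0, 0]],
    [[0.16, 0, 0.0226], [0, 0, 0]],
    [[0.16, 0, 0.0226], [0, 0, 0]],
    [[0.1, 0, 0.014], [0, 0, 0]],
    [[0.04, 0, 0.0057], [0, 0, 0]],
  ],
)

```text
time_s: 5.4
position: [0.5483, 0.0198, 0.0502]
tool_rot: [[0.294, 0.955, 0.041], [0.946, -0.297, 0.133], [0.139, -0.0, -0.99]]
ft_force: [-1.5, -5.9, 1.3]
grip_width: -0.0001
gripper_force: 2.9
```

```bash
cat > look.py <<'E'
from h import *
d,Q,ok,s=wrist('w_%d.png'%(env.observe()['time_s']*100)); print(s['position'],s['ft_force'])
print('tcp fix',np.r_[(s['position'][:2]-O)@RF*1000])
h=Q[...,2];x,y=Q[...,0],Q[...,1]
def rng(n,m): 
    m=m&ok; q=Q[m]; print(n,m.sum(), len(q) and np.percentile(q,[1,50,99],0).round(1).tolist())
rng('plate',(h>44)&(h<62)&(abs(y+4)<28)&(x>-50)&(x<40))
rng('rims',(h>30)&(h<50)&(abs(abs(y+4)-57)<3)&(x>-50)&(x<120))
rng('conn',(h>33)&(h<45)&(abs(y)<40)&(x>130)&(x<190))
cv2.imwrite('pics/w_last.png',d['frame'][:,:,::-1])
E
python3 look.py
```

```text
[0.5483281  0.01978639 0.05019643] [-1.51581385 -5.93733375  1.33661985]
tcp fix [-25.98321582  -3.71381691]
plate 3021 [[-21.4, -31.1, 44.3], [-11.6, -3.7, 53.8], [-7.8, 23.2, 61.6]]
rims 5154 [[-12.7, -63.8, 38.0], [41.0, -58.5, 42.7], [101.8, 55.2, 44.5]]
conn 0 0
```

>>> move_arm(
  motion=[
    [[0.04, 0, 0.0057], [0, 0, 0]],
    [[0.04, 0, 0.0057], [0, 0, 0]],
    [[0.04, 0, 0.0057], [0, 0, 0]],
    [[0.04, 0, 0.0057], [0, 0, 0]],
    [[0.04, 0, 0.0057], [0, 0, 0]],
    [[0.04, 0, 0.0057], [0, 0, 0]],
    [[0.04, 0, 0.0057], [0, 0, 0]],
    [[0.04, 0, 0.0057], [0, 0, 0]],
    [[0.04, 0, 0.0057], [0, 0, 0]],
  ],
)

```text
time_s: 6.35
position: [0.5537, 0.0365, 0.0502]
tool_rot: [[0.295, 0.955, 0.041], [0.945, -0.298, 0.133], [0.139, -0.0, -0.99]]
ft_force: [-1.3, -5.4, 2.0]
grip_width: -0.0002
gripper_force: 2.9
```

>>> move_arm(
  motion=[
    [[0.03, 0, 0.0043], [0, 0, 0]],
    [[0.03, 0, 0.0043], [0, 0, 0]],
  ],
)

```text
time_s: 6.55
position: [0.5544, 0.0394, 0.0501]
tool_rot: [[0.295, 0.955, 0.041], [0.945, -0.297, 0.133], [0.139, -0.001, -0.99]]
ft_force: [-3.1, -5.0, 1.1]
grip_width: -0.0
gripper_force: 3.1
```

>>> move_arm(
  motion=[
    [[0.03, 0, 0.0043], [0, 0, 0]],
    [[0.03, 0, 0.0043], [0, 0, 0]],
  ],
)

```text
time_s: 6.75
position: [0.5555, 0.0427, 0.05]
tool_rot: [[0.295, 0.955, 0.041], [0.945, -0.298, 0.133], [0.139, -0.0, -0.99]]
ft_force: [-1.8, -5.0, 1.5]
grip_width: 0.0
gripper_force: 2.7
```

>>> move_arm(
  motion=[
    [[0.03, 0, 0.0043], [0, 0, 0]],
    [[0.03, 0, 0.0043], [0, 0, 0]],
  ],
)

```text
time_s: 6.95
position: [0.5564, 0.0448, 0.0501]
tool_rot: [[0.294, 0.955, 0.041], [0.946, -0.297, 0.131], [0.138, 0.0, -0.99]]
ft_force: [-3.4, -13.9, 2.1]
grip_width: -0.0003
gripper_force: 6.9
```

>>> move_arm(
  motion=[
    [[0.03, 0, 0.0043], [0, 0, 0]],
  ],
)

```text
time_s: 7.05
position: [0.5567, 0.0452, 0.0501]
tool_rot: [[0.294, 0.955, 0.04], [0.946, -0.297, 0.129], [0.135, 0.0, -0.991]]
ft_force: [-6.6, -20.7, 2.9]
grip_width: 0.0002
gripper_force: 11.2
```

>>> move_arm(
  motion=[
    [[-0.15, 0, -0.021], [0, 0, 0]],
    [[-0.25, 0, -0.035], [0, 0, 0]],
    [[-0.25, 0, -0.035], [0, 0, 0]],
    [[0, 0, 0], [0, 0, 0]],
  ],
)

```text
time_s: 7.45
position: [0.5469, 0.0142, 0.0501]
tool_rot: [[0.296, 0.954, 0.042], [0.945, -0.299, 0.133], [0.139, -0.0, -0.99]]
ft_force: [0.9, -0.1, 0.0]
grip_width: 0.0001
gripper_force: 0.0
```

```bash
python3 look.py; python3 - <<'E'
from h import *
a=grab('top','top2.png');b=grab('scene','scene2.png')
im=b['frame'][150:300,170:350,::-1]; cv2.imwrite('pics/s2.png',cv2.resize(im,None,fx=3.5,fy=3.5,interpolation=cv2.INTER_CUBIC))
E
```

```text
[0.54689779 0.01421029 0.0501368 ] [ 0.91743472 -0.06825081  0.02169223]
tcp fix [-31.7324935   -4.00440498]
plate 2567 [[-27.2, -31.0, 44.5], [13.1, -3.2, 48.3], [17.8, 23.3, 61.6]]
rims 3576 [[12.7, -63.8, 31.9], [53.7, -58.6, 36.7], [99.5, 55.1, 38.5]]
conn 0 0
```

View pics/s2.png

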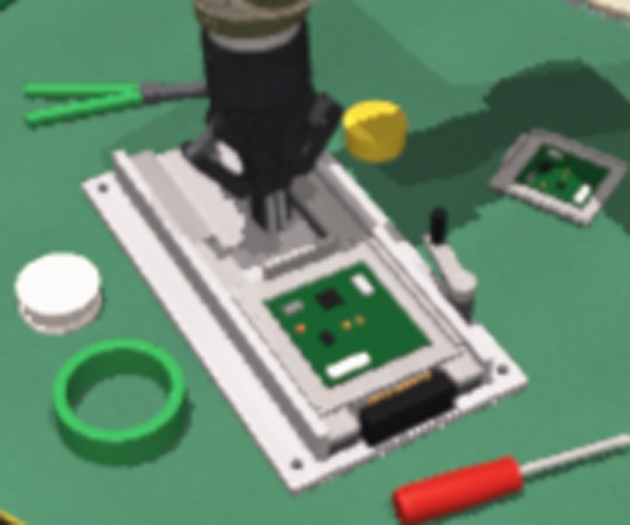

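The carrier is home: plate top fell from 53.8 to 48.3 mm and rims by 6 mm. In the crop the latch pin is at (438,225), clear of the carrier. Lift, untilt, and go toward the latch.

>>> move_arm(
  motion=[
    [[0, 0, -0.6], [0, 0, 0]],
    [[0, 0, -0.8], [0, 0, 0]],
    [[0, 0, -0.8], [0, 0, 0]],
    [[0, 0, -0.4], [0, -1, 0]],
    [[0.28, -0.57, 0], [0, 0, 0]],
    [[0.28, -0.57, 0], [0, 0, 0]],
    [[0.28, -0.57, 0], [0, 0, 0]],
    [[0.28, -0.57, 0], [0, 0, 0]],
    [[0, 0, 0], [0, 0, 0]],
  ],
)

```text
time_s: 8.5
position: [0.447, 0.0881, 0.179]
tool_rot: [[0.294, 0.956, -0.001], [0.956, -0.294, 0.001], [0.0, -0.002, -1.0]]
ft_force: [-0.1, -0.5, 0.5]
grip_width: 0.0005
gripper_force: 0.0
```

```bash
cat >look2.py <<'E'
from h import *
d,Q,ok,s=wrist('l_%d.png'%(env.observe()['time_s']*100)); print(s['position'],s['tool_rot'].round(3).tolist(),s['ft_force'])
print('tcp fix',np.r_[(s['position'][:2]-O)@RF*1000])
h=Q[...,2];x,y=Q[...,0],Q[...,1]
F=d['frame'].astype(int)
def rng(n,m): 
    m=m&ok; q=Q[m]; print(n,m.sum(), len(q) and np.percentile(q,[1,50,99],0).round(1).tolist())
rng('pin top',(h>72)&(h<84)&(x>30)&(x<130)&(y>20)&(y<110))
rng('pin',(h>57)&(h<84)&(x>30)&(x<130)&(y>20)&(y<110))
rng('arm/boss',(h>43)&(h<55)&(x>30)&(x<130)&(y>20)&(y<110))
rng('wallL',(h>33)&(h<41)&(y>52)&(y<76)&(x>20)&(x<90))
rng('edge',(h>6)&(h<14)&(y>70)&(y<110)&(x>20)&(x<90))
rng('carrier rim',(h>33)&(h<41)&(x>15)&(x<120)&(abs(y+4)<57))
cv2.imwrite('pics/l_last.png',d['frame'][:,:,::-1])
E
python3 look2.py
```

```text
[0.44700439 0.08806353 0.17899441] [[0.294, 0.956, -0.001], [0.956, -0.294, 0.001], [0.0, -0.002, -1.0]] [-0.14379143 -0.45221471  0.48701758]
tcp fix [  9.1148457  113.31774477]
pin top 186 [[49.8, 82.3, 72.7], [55.9, 87.9, 77.0], [61.2, 93.0, 78.6]]
pin 208 [[49.8, 82.3, 61.1], [55.9, 88.5, 76.9], [61.3, 93.0, 78.6]]
arm/boss 1115 [[46.1, 70.8, 44.7], [84.4, 83.0, 47.7], [108.5, 94.8, 51.4]]
wallL 1047 [[20.9, 52.2, 33.3], [55.3, 60.8, 37.0], [89.2, 66.6, 38.7]]
edge 653 [[20.1, 70.2, 7.4], [35.6, 79.9, 9.1], [88.4, 91.4, 10.8]]
carrier rim 9795 [[17.7, -59.8, 33.0], [71.5, 0.1, 35.0], [119.1, 52.2, 38.0]]
```

View pics/l_last.png

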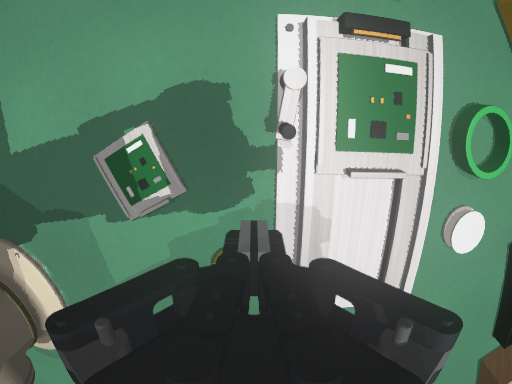

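Pin at (288,130), i.e. fixture (55.5, 88) in my frame; the boss is at (293,78). So the latch is at about -11°. Go down on its +y side and push.

>>> move_arm(
  motion=[
    [[0.47, -0.1, 0], [0, 0, 0]],
    [[0.47, -0.1, 0], [0, 0, 0]],
    [[0, 0, 0.7], [0, 0, 0]],
    [[0, 0, 0.7], [0, 0, 0]],
    [[0, 0, 0.4], [0, 0, 0]],
    [[0, 0, 0.3], [0, 0, 0]],
    [[0, 0, 0], [0, 0, 0]],
  ],
)

```text
time_s: 9.25
position: [0.454, 0.1332, 0.0722]
tool_rot: [[0.298, 0.955, -0.003], [0.955, -0.298, -0.0], [-0.001, -0.003, -1.0]]
ft_force: [0.2, -0.3, 0.4]
grip_width: 0.0001
gripper_force: 0.0
```

>>> move_arm(
  motion=[
    [[0, 0.08, 0], [0, 0, 0]],
    [[0, 0.08, 0], [0, 0, 0]],
    [[0, 0.08, 0], [0, 0, 0]],
    [[0, 0.08, 0], [0, 0, 0]],
    [[0, 0.08, 0], [0, 0, 0]],
    [[0, 0.08, 0], [0, 0, 0]],
  ],
)

```text
time_s: 9.85
position: [0.4772, 0.1263, 0.074]
tool_rot: [[0.297, 0.955, -0.0], [0.955, -0.297, -0.0], [-0.0, -0.0, -1.0]]
ft_force: [-1.0, -0.7, -0.5]
grip_width: 0.0002
gripper_force: 0.6
```

```bash
python3 look2.py
```

```text
[0.47716196 0.12629815 0.07395076] [[0.297, 0.955, -0.0], [0.955, -0.297, -0.0], [-0.0, -0.0, -1.0]] [-1.02932179 -0.6526912  -0.48889293]
tcp fix [54.58178127 95.87862496]
pin top 1150 [[50.3, 72.1, 72.2], [60.7, 87.1, 77.2], [65.2, 109.5, 83.8]]
pin 1868 [[50.6, 72.3, 58.1], [60.8, 88.4, 74.8], [65.2, 109.5, 83.7]]
arm/boss 2810 [[56.3, 70.5, 45.0], [86.5, 79.0, 47.9], [109.0, 88.7, 53.5]]
wallL 2033 [[24.7, 52.1, 33.3], [62.1, 60.7, 37.1], [89.5, 66.8, 38.5]]
edge 886 [[37.3, 81.8, 7.6], [63.8, 86.9, 9.1], [89.0, 91.0, 10.4]]
carrier rim 19600 [[17.7, -59.7, 33.0], [75.4, 3.4, 35.1], [119.2, 52.2, 38.2]]
```

>>> move_arm(
  motion=[
    [[0.01, 0.07, 0], [0, 0, 0]],
    [[0.01, 0.07, 0], [0, 0, 0]],
    [[0.01, 0.07, 0], [0, 0, 0]],
    [[0.03, 0.073, 0], [0, 0, 0]],
    [[0.03, 0.073, 0], [0, 0, 0]],
    [[0.03, 0.073, 0], [0, 0, 0]],
    [[0.048, 0.062, 0], [0, 0, 0]],
    [[0.048, 0.062, 0], [0, 0, 0]],
    [[0.048, 0.062, 0], [0, 0, 0]],
    [[0.08, 0.064, 0], [0, 0, 0]],
    [[0.08, 0.064, 0], [0, 0, 0]],
    [[0, 0, 0], [0, 0, 0]],
  ],
)

```text
time_s: 11.1
position: [0.5192, 0.1361, 0.0738]
tool_rot: [[0.297, 0.955, 0.0], [0.955, -0.297, 0.0], [0.0, 0.0, -1.0]]
ft_force: [-0.4, 0.4, 1.2]
grip_width: 0.0004
gripper_force: 0.1
```

```bash
python3 look2.py
```

```text
[0.51922201 0.13610774 0.07380517] [[0.297, 0.955, 0.0], [0.955, -0.297, 0.0], [0.0, 0.0, -1.0]] [-0.42376371  0.35078812  1.22273057]
tcp fix [76.44219474 58.63083181]
pin top 1175 [[74.5, 34.6, 72.2], [82.8, 48.8, 77.2], [87.1, 72.5, 83.8]]
pin 1939 [[74.9, 34.7, 57.9], [83.2, 50.5, 74.9], [87.1, 72.4, 83.7]]
arm/boss 2898 [[77.0, 30.3, 43.5], [93.2, 66.0, 47.7], [109.8, 88.2, 53.1]]
wallL 58 [[20.1, 58.4, 35.9], [78.3, 62.5, 37.3], [80.9, 66.0, 38.6]]
edge 1107 [[32.2, 70.6, 7.7], [61.2, 83.7, 9.2], [75.3, 91.1, 10.5]]
carrier rim 16889 [[24.2, -60.0, 33.1], [87.4, -7.8, 35.2], [119.4, 51.2, 37.8]]
```

View pics/l_last.png

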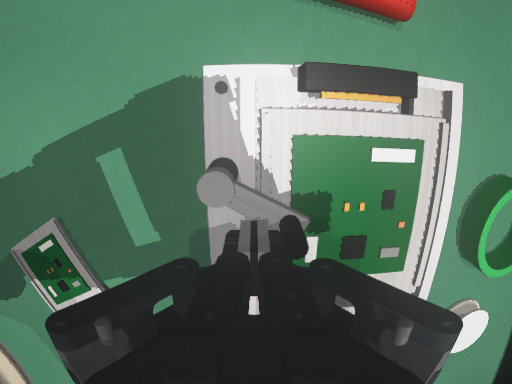

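The latch is swung to about 58°, over the carrier edge; the pin at (292,235) touches the finger's side. I'll come round to its rear and push +x.

>>> move_arm(
  motion=[
    [[0, -0.12, 0], [0, 0, 0]],
    [[-0.28, 0, 0], [0, 0, 0]],
    [[-0.28, 0, 0], [0, 0, 0]],
    [[0, 0.28, 0], [0, 0, 0]],
    [[0, 0.28, 0], [0, 0, 0]],
    [[0.08, 0, 0], [0, 0, 0]],
    [[0.08, 0, 0], [0, 0, 0]],
    [[0.08, 0.02, 0], [0, 0, 0]],
    [[0.08, 0.02, 0], [0, 0, 0]],
    [[0.08, 0.02, 0], [0, 0, 0]],
    [[0, 0, 0], [0, 0, 0]],
  ],
)

```text
time_s: 12.25
position: [0.5403, 0.1211, 0.0739]
tool_rot: [[0.297, 0.955, 0.0], [0.955, -0.297, 0.0], [0.0, 0.0, -1.0]]
ft_force: [0.6, -0.5, 0.1]
grip_width: 0.0001
gripper_force: 0.0
```

>>> move_arm(
  motion=[
    [[0.06, 0.01, 0], [0, 0, 0]],
    [[0.06, 0, 0], [0, 0, 0]],
    [[0.03, 0, 0], [0, 0, 0]],
  ],
)

```text
time_s: 12.55
position: [0.543, 0.1278, 0.0739]
tool_rot: [[0.297, 0.955, 0.0], [0.955, -0.297, -0.0], [0.0, 0.0, -1.0]]
ft_force: [0.8, -1.9, 0.2]
grip_width: 0.0002
gripper_force: 0.6
```

>>> move_arm(
  motion=[
    [[0.04, 0, 0], [0, 0, 0]],
    [[0.04, 0, 0], [0, 0, 0]],
    [[0.03, 0, 0], [0, 0, 0]],
  ],
)

```text
time_s: 12.85
position: [0.5446, 0.133, 0.0739]
tool_rot: [[0.297, 0.955, -0.0], [0.955, -0.297, 0.0], [0.0, -0.0, -1.0]]
ft_force: [1.3, -1.2, 0.3]
grip_width: 0.0002
gripper_force: 0.6
```

>>> move_arm(
  motion=[
    [[0.03, 0, 0], [0, 0, 0]],
    [[0.02, 0, 0], [0, 0, 0]],
  ],
)

```text
time_s: 13.05
position: [0.5453, 0.1353, 0.0739]
tool_rot: [[0.297, 0.955, -0.0], [0.955, -0.297, 0.0], [0.0, -0.0, -1.0]]
ft_force: [0.3, -0.5, -0.2]
grip_width: 0.0
gripper_force: 0.5
```

>>> move_arm(
  motion=[
    [[0.02, 0, 0], [0, 0, 0]],
    [[0.02, 0, 0], [0, 0, 0]],
  ],
)

```text
time_s: 13.25
position: [0.5456, 0.1362, 0.0738]
tool_rot: [[0.297, 0.955, -0.001], [0.955, -0.297, -0.002], [-0.002, -0.0, -1.0]]
ft_force: [-2.0, -10.8, 2.5]
grip_width: -0.0002
gripper_force: 5.5
```

The stop is felt (11 N). Back off, lift clear and check.

>>> move_arm(
  motion=[
    [[-0.1, 0, 0], [0, 0, 0]],
    [[-0.3, 0, 0], [0, 0, 0]],
    [[-0.3, 0, 0], [0, 0, 0]],
    [[-0.3, 0, -0.5], [0, 0, 0]],
    [[-0.4, 0, -0.8], [0, 0, 0]],
    [[-0.5, 0, -0.9], [0, 0, 0]],
    [[-0.5, 0, -0.5], [0, 0, 0]],
    [[0, 0, 0], [0, 0, 0]],
    [[0, 0, 0], [0, 0, 0]],
  ],
)

```text
time_s: 14.15
position: [0.51, 0.0225, 0.2074]
tool_rot: [[0.299, 0.954, 0.0], [0.954, -0.299, 0.0], [0.0, 0.0, -1.0]]
ft_force: [-0.8, 1.2, -0.7]
grip_width: -0.0001
gripper_force: 0.0
```

```bash
python3 look2.py
```

```text
[0.50995579 0.02245791 0.20744261] [[0.299, 0.954, 0.0], [0.954, -0.299, 0.0], [0.0, 0.0, -1.0]] [-0.78319263  1.18070288 -0.69239088]
tcp fix [-34.83044773  33.7200916 ]
pin top 148 [[93.9, 29.3, 73.3], [99.0, 34.4, 76.9], [105.3, 39.5, 78.7]]
pin 198 [[93.7, 29.1, 57.2], [98.0, 34.4, 76.6], [105.2, 39.7, 78.7]]
arm/boss 922 [[90.0, 25.1, 43.9], [98.7, 63.8, 47.8], [108.6, 88.3, 51.9]]
wallL 818 [[20.6, 52.1, 34.3], [55.3, 60.3, 37.1], [89.1, 66.1, 38.7]]
edge 1220 [[21.0, 70.1, 7.4], [55.1, 80.3, 9.1], [89.3, 90.9, 10.9]]
carrier rim 9099 [[17.5, -59.9, 33.0], [68.6, -5.0, 35.0], [119.0, 51.5, 38.2]]
```

View pics/l_last.png

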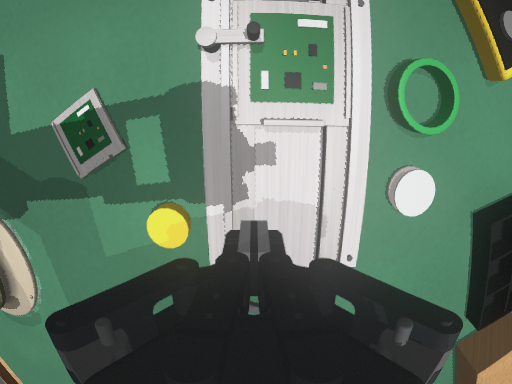

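The latch lies straight across the carrier: boss (206,37), pin (253,30), with the pin at x≈99 over the pivot x≈99. The carrier is still down, the bystanders are undisturbed, and the arm is clear.

```bash
python3 -c "
from rig import env
print(env.close_job())"
```

```text
the job is handed in; nothing more can be done
None
```

The carrier has dropped home in the notches, the latch is at its stop across the carrier's edge, the arm is clear of everything, and the job is handed in at about 14 s on the robot's clock.

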